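Load the curing box with a tray of glued parts and start it

TASK

Gently set the loaded steel tray down on the metal feed shelf of the curing box, nose towards the opening and front grip towards you, and let go of it. Then take it by its front grip, slide it fully home into the opening, let go, and press the start button on top of the box fully down and release it. Keep the tray level so both parts stay in it, and leave the bin, the jar and the tin where they are.

Things in the scene. Friction and masses are not known exactly. Their poses are not given: they have to be found in the camera images.
- tray: Steel tray, 0.53 kg loaded: pan 120 long (x), 110 wide (y), walls 25 high. Middle handle: upright plate 60 long (x), 12 thick (y), top 62 above the underside. Front grip at its -x side, on a stem: upright plate 30 long (x), 12 thick (y), 12 to 50 above underside, ends 125 from pan's centre. Starts on the bench left or right of the box. Origin: underside of pan's centre; x away from grip.
- tray_handle (a point): Grasp point in the middle handle, over the pan's centre, 46 mm above the tray's underside; pinch across the tray's y.
- tray_grip (a point): Grasp point in the front grip, 110 mm in front of the pan's centre (-x), 38 mm above the underside; pinch across the tray's y.
- curing_box: Grey steel appliance, fixed, 200 deep, 240 wide, 150 high; turned up to 0.2 rad. Origin: bench level under the middle of its mouth; x into the box. The front grip stays outside. See slot_floor and feed_shelf for its opening and shelf.
- slot_floor (a point): Middle of the mouth's threshold on the slot floor, 50 mm above the bench. The opening is 126 wide, 72 high, 122 deep to a stop: a tray fully home has its pan's front wall flush (2 mm inside) and its centre 62 mm inside the mouth.
- feed_shelf (a point): Middle of the top of the aluminium feed shelf, 75 mm in front of the mouth, level with the slot floor. Shelf 150 long, 170 wide; two guide strips 13 high, inner faces 122 apart at the mouth, 148 at the outer end.
- start (a joint): Start button's travel in m: 0 up, 0.008 fully down; springs back, 5 N.
- start_top (a point): Middle of the start button's top: round grey button of 36 mm diameter in a black housing on the box's top, 35 mm behind the front face and 70 mm to the right seen from the robot. Press straight down.
- drawer_pull: Wooden drawer pull, 80 x 20 x 19, lying in the tray on the left of the handle (its +y). Origin: centre of underside.
- bracket: Dark steel angle bracket, 75 x 28, 20 high at one end, lying in the tray at its -y side. Origin: centre of underside.
- bin: Bystander: open grey plastic bin 130 x 110 x 60, on the side of the bench where the tray is not. Origin: centre of underside.
- jar: Bystander: glass jar with steel cap, 70 diameter, 90 high, at the back left. Origin: centre of underside.
- tin: Bystander: tin 76 diameter, 100 high, at the back right. Origin: centre of underside.
There are look-alikes about, which are no part of the job. Leave any red look-alike of the tray alone.

How it is judged (in metres and radians):
On the way, in this order (a step that is already met when the one before it is completed fails the run):
1. the tray stands flat on the feed shelf, pointing into the opening, not yet home, and the fingers have let go of it (x of tray in the frame of curing_box between -0.13 and 0.02 m and y of tray in the frame of curing_box between -0.025 and 0.025 m and z of tray in the frame of curing_box between 0.044 and 0.056 m and angle between the x axis of tray and the x axis of curing_box, either way round below 0.3 rad and contact force between the fingers and tray below 0.2 N), for 0.2 s.
2. the fingers take the tray at its front grip (TCP within 40 mm of the grip point), the tray not yet home (distance between the grasp point and tray_grip below 0.04 m and contact force between the fingers and tray above 0.5 N and x of tray in the frame of curing_box below 0.04 m), for 0.05 s.
3. the tray is fully home (within 6 mm of the stop), level in the slot, and released (x of tray in the frame of curing_box above 0.056 m and y of tray in the frame of curing_box between -0.014 and 0.014 m and z of tray in the frame of curing_box between 0.044 and 0.056 m and angle between the x axis of tray and the x axis of curing_box, either way round below 0.12 rad and contact force between the fingers and tray below 0.2 N), for 0.1 s.
4. the start button is pressed fully down (at least 6.5 of 8 mm) with the tray home (value of joint start above 0.0065 m and x of tray in the frame of curing_box above 0.056 m and y of tray in the frame of curing_box between -0.014 and 0.014 m and z of tray in the frame of curing_box between 0.044 and 0.056 m and angle between the x axis of tray and the x axis of curing_box, either way round below 0.12 rad), for 0.02 s.
At the end, for the whole second after the job is handed in: The tray is at rest, fully home in the opening (within 6 mm of the stop, 14 mm sideways, 6 mm of the slot floor, aligned within 0.12 rad), with the drawer pull and the bracket lying in it, and the start button is up again (under 1.5 mm) (x of tray in the frame of curing_box above 0.056 m and y of tray in the frame of curing_box between -0.014 and 0.014 m and z of tray in the frame of curing_box between 0.044 and 0.056 m and angle between the x axis of tray and the x axis of curing_box, either way round below 0.12 rad and x of drawer_pull in the frame of tray between -0.06 and 0.06 m and y of drawer_pull in the frame of tray between -0.055 and 0.055 m and z of drawer_pull in the frame of tray between -0.002 and 0.03 m and x of bracket in the frame of tray between -0.06 and 0.06 m and y of bracket in the frame of tray between -0.055 and 0.055 m and z of bracket in the frame of tray between -0.002 and 0.03 m and value of joint start below 0.0015 m and linear speed of tray below 0.01 m/s); the robot touches nothing.
It fails at once if the tray is tipped by more than 0.4 rad (angle between tray's own z axis and vertical above 0.4 rad).
It fails at once if the tray is dropped or flung (faster than 0.5 m/s while not held) (linear speed of tray above 0.5 m/s and contact force between the fingers and tray below 0.1 N).
It fails at once if the start button is pressed before the tray is in (value of joint start above 0.004 m and x of tray in the frame of curing_box below 0.05 m).
It fails at once if the bin, the jar or the tin is moved by more than 30 mm or tipped over (distance of any of bin, jar, tin from where it was at the start of the episode above 0.03 m or angle between any of bin, jar, tin's own z axis and vertical above 0.5 rad).
It also fails if it takes over 61 s, if anything falls off the work surface, if the arm or the gripper's body presses on something with over 40 N, if the wrist force passes 120 N, or if a joint passes its speed limit or range.

ROBOT

A 6-joint arm with a two-finger parallel gripper is mounted at the origin on the work surface. World frame = base frame: x ahead of the robot, y to its left, z up, the work surface at z = 0. Lengths are in mm, angles in degrees, forces in N, time in s.
With the tool pointing down it reaches from about 350 to 875 mm from the base axis. Payload 15.5 kg.
Tool frame: the origin (TCP) lies between the finger pads, 19 mm behind the fingertips; this is the grasp point; z points along the fingers, y is the line along which they close (so a half turn about z gives the same grasp; the last joint's range is limited). The gripper opens to 85 mm and grips with 20 to 120 N. Pads are 22 mm wide; open, the fingers measure 114 mm over their backs; the gripper's body (76 mm by 85 mm) begins 54 mm behind the grasp point. The pads swing forward as they close: fully open they stand 13 mm farther back than shut.
Start: joints at [-71.018, 28.281, 77.091, -0, 74.628, -5.472], TCP at [258.726, -568.935, 249.977] pointing down, gripper open.
Joint ranges: [-166.48, 166.48], [-47.26, 123.95], [12.59, 153.08], [-70.14, 250.14], [6.76, 159.57], [-176.63, 176.63]. Speed limits (degrees/s): [108.29, 108.29, 147.25, 172.46, 172.46, 172.46].

INTERFACE

Orientations are given as [roll, pitch, yaw] about the fixed x, y, z axes, in that order (R = Rz(yaw) Ry(pitch) Rx(roll)).
In Python, from rig import robot, read_camera, calibration, finder gives the robot as it stands. The module is installed in compiled form; this text tells all that it offers.
- The arm moves only by the tool move_arm, never from a script. Its argument "motion" is a list of rows, each an object of numbers: "x", "y", "z": the shift along the tool's x, y, z in m; "spin": the turn about the tool's z in degrees. In form: [{"x": .., "y": .., "z": .., "spin": ..}, ...]. A call has 1 to 12 rows; each row is the pose to reach, as a shift and turn from the pose commanded when the call began, along the tool's axes at that moment; what a row does not reach only later rows make up. A row lasts 1/8 s, in which the tool goes at most 62.5 mm and 10.7 degrees, less where a joint would pass 70% of its speed; a pose out of reach is approached as far as the arm can. A call with a gripper value outside its range is refused whole. "gripper" is the opening, from -1 (shut) to 1 (fully open), set as the call begins (left out, the last holds). The fingers move at their own pace and stop on an object; the grip force is fixed at half the most. Time passes only in rows, so rows that repeat a pose let the fingers close. It gives the time, the measured TCP pose, the force, the opening and the grip force at its end, in the units of the state.
- robot.get_obs(): the state, without advancing time (a new reading comes with each control period).
- read_camera(name): name is "scene" or "top"; returns (picture, depth): 400x640x3 uint8, red, green, blue; 400x640 float32, mm along the optical axis (not along the pixel's ray), 0 where there is no reading.
- calibration(name): a dict with "mtx" (3x3 intrinsics, pixels), "k1" (the pictures are not rectified: a ray, as slopes to the right and down, at radius r is drawn at 1 + k1 r^2 times it, then the intrinsics apply), "extrinsics" (4x4, takes a point from world to camera coordinates). Camera axes: x right, y up, looking along -z (the intrinsics and any distortion apply to the point x, -y, -z); pixel columns grow to the right and rows downward; lengths in mm; the calibration is good to about 2 mm. A picture is of the moment at which its call begins. calibration takes no time and is no camera call.
- robot.hand_in(): hands the job in; it is judged then, once.
Trained networks look in the newest picture that a camera, given by its name, has taken for a name from the list of things; names that differ only in an ending like _2 or _b are one class to them, and where a whole thing is asked for, a point or a joint stands for the part that bears it (a point fixed in the world has none). Each returns a list of dicts, best first, with "p" (0 to 1); they miss things now and then, are a little off and sometimes report something else, mostly with a low value. They report only what shows in the picture. A call takes as long as a camera call. They do not tell look-alikes from the thing itself.
- finder.recognise(camera, label): "bbox" ([centre column, centre row, width, height] as shares, 0 to 1, of the picture: columns of its width, rows of its height, round what is visible of it).
- finder.silhouettes(camera, label): "mask" (400x640 bool, what is visible of it) and "bbox" ([centre column, centre row, width, height] as shares, 0 to 1, of the picture: columns of its width, rows of its height, round what is visible of it).
The state is a dict: "clock": time; "joint_positions": joint angles; "qd": joint speeds; "joint_efforts": joint torques, N m; "eef_pos": TCP position; "eef_rot": TCP orientation; "ft_force": force on the tool from outside, world axes, zero at the start; "wrist_torque": the same for the moment, N m; "opening": finger opening in mm; "grip_force": force on a finger pad.
Only numpy, scipy, OpenCV 4.12 (cv2) and the standard library are available. Lean on these libraries where they do the work, as an engineer would, in place of code of your own. Each camera call takes 0.05 s, during which the arm holds its last target. There are 200 camera calls.

## Working session

There is one attempt and no reset: what is moved stays moved. The work goes in short steps, Python scripts to look and compute and a tool call to move; the robot and the scene stay as the last step left them, time stands still between calls to the robot, and variables do not carry over. Pictures are saved under pics/ and viewed, at most 10 in all, crops included, and the job is handed in when it is done.

Besides the shell and the picture viewer there is one more tool, called after "Request:" as name([rows], argument=value, ...), one row to a line, values as JSON. move_arm: Moves the arm, as the interface text tells. Its arguments: {"type":"object","properties":{"motion":{"type":"array"},"gripper":{"type":"number"}},"required":["motion"]}

```bash
mkdir -p pics
cat > h.py <<'E'
import numpy as np,cv2
from rig import robot,read_camera,calibration,finder
def cloud(cam,d):
    c=calibration(cam);K=np.array(c["mtx"]);E=np.array(c["extrinsics"])
    v,u=np.mgrid[0:400,0:640]
    p=np.stack([u.ravel(),v.ravel()],1).astype(np.float64)[:,None]
    n=cv2.undistortPoints(p,K,np.array([c["k1"],0,0,0.])).reshape(400,640,2)
    P=np.stack([n[...,0]*d,-n[...,1]*d,-d],-1)
    W=(P-E[:3,3])@E[:3,:3]
    W[d==0]=np.nan
    return W
E
python3 - <<'E'
from h import *
ims=[]
for c in("scene","top"):
    im,d=read_camera(c);cv2.imwrite(f"pics/{c}0.png",im[...,::-1]);np.save(f"{c}0.npy",d)
    W=cloud(c,d)
    for l in("tray","curing_box","start_top","bin","jar","tin","drawer_pull","bracket"):
        for r in finder.silhouettes(c,l)[:3]:
            m=r["mask"];q=W[m];q=q[~np.isnan(q[:,0])]
            print(c,l,round(r["p"],2),np.round(np.array(r["bbox"])*[640,400,640,400]),np.median(q,0).round() if len(q) else 0, q[:,2].max().round() if len(q) else 0)
print(robot.get_obs())
E
```

```text
scene tray 0.71 [454. 295.  83.  52.] [484. 526.  15.] 68.0
scene start_top 0.42 [207. 201.  14.  17.] [678. -92. 175.] 180.0
scene bin 0.94 [210. 162.  53.  54.] [ 429. -310.   31.] 68.0
scene bin 0.38 [398. 250.  14.  21.] [430. 330.  21.] 30.0
scene jar 0.58 [361. 304.  35.  45.] [672. 345.  71.] 97.0
scene tin 0.56 [158. 196.  31.  43.] [ 664. -288.   82.] 108.0
scene tin 0.51 [203. 200.  13.   9.] [678. -92. 175.] 180.0
scene drawer_pull 0.48 [398. 251.  16.  26.] [429. 331.  17.] 30.0
scene bracket 0.57 [373. 243.  15.  19.] [435. 266.  10.] 31.0
top tray 0.77 [245. 251.  36.  58.] [423. 295.   7.] 72.0
top tray 0.62 [171. 228.  57.  57.] [477. 524.   6.] 68.0
top curing_box 0.74 [353. 156.  89. 131.] [683. -26. 148.] 179.0
top start_top 0.39 [235. 248.   9.  26.] [422. 324.  18.] 28.0
top bin 0.86 [439. 238.  48.  45.] [ 438. -309.    6.] 67.0
top bin 0.33 [351. 156.  89. 128.] [684. -26. 148.] 179.0
top jar 0.66 [231. 173.  26.  32.] [644. 332.  87.] 97.0
top tin 0.95 [434. 169.  29.  28.] [ 642. -294.   97.] 106.0
top drawer_pull 0.55 [236. 248.   7.  25.] [419. 324.  18.] 28.0
top drawer_pull 0.16 [230. 173.  26.  28.] [644. 330.  87.] 97.0
top bracket 0.65 [253. 242.  10.  21.] [436. 265.   8.] 28.0
{'clock': 0.9, 'joint_positions': array([-7.10185350e+01,  2.82814527e+01,  7.70920016e+01, -9.57425377e-04,
        7.46282493e+01, -5.47231443e+00]), 'qd': array([ 0.02002996, -0.03765222, -0.00456172,  0.0039131 , -0.1371844 ,
        0.08059663]), 'joint_efforts': array([-4.90113343e-04, -8.82006741e+01, -3.84248936e+01, -4.23459778e-04,
        9.86497944e-04,  9.55654286e-06]), 'eef_pos': array([ 258.7147936 , -568.93159514,  249.97104644]), 'eef_rot': array([-1.79998216e+02,  7.56500312e-04,  2.44540333e+01]), 'ft_force': array([-0.4866352 , -0.70491338,  0.09331298]), 'wrist_torque': array([ 0.0494938 ,  0.01304145, -0.00283563]), 'grip_force': 0.0, 'opening': 85.31415396332474}
```

View pics/top0.png

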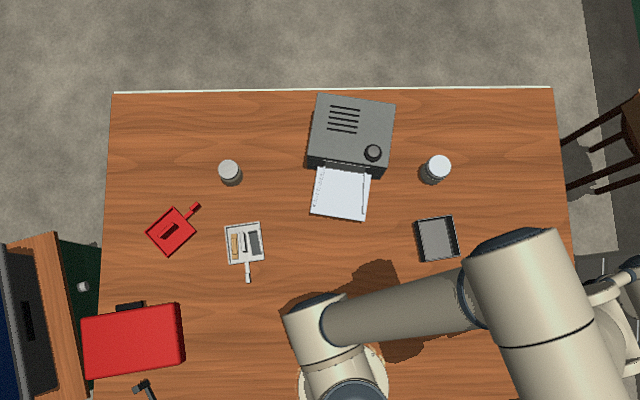

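View pics/scene0.png

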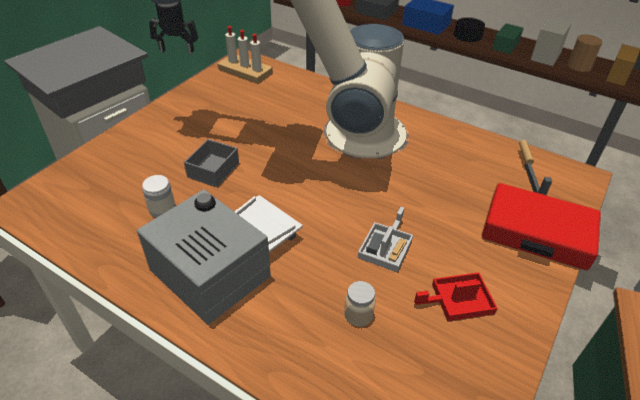

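The top view shows the grey tray at pixel (245,243), with its grip at (248,275) toward the robot. The red look-alike is at (171,230), the box at (353,135) with its button at (373,152), and the shelf at (341,193). Next I'll measure the tray and box poses.

```bash
cat >> h.py <<'E'
def rect(P):
    r=cv2.minAreaRect(P[:,:2].astype(np.float32));return np.round(r[0],1),np.round(r[1],1),round(r[2],2)
def sel(W,x,y,z):
    m=(W[...,0]>x[0])&(W[...,0]<x[1])&(W[...,1]>y[0])&(W[...,1]<y[1])&(W[...,2]>z[0])&(W[...,2]<z[1]);return W[m],m
E
python3 - <<'E'
from h import *
for c in("top","scene"):
    ds=[read_camera(c)[1] for _ in range(3)]
    W=cloud(c,np.median(ds,0));print(c)
    print("bench",np.nanmedian(sel(W,(350,550),(100,200),(-30,30))[0],0).round(1))
    for n,a in dict(boxtop=((540,860),(-190,150),(135,165)),button=((540,860),(-190,150),(167,190)),shelf=((420,620),(-120,120),(42,57)),guides=((400,620),(-120,130),(58,72)),
       tray=((330,520),(220,370),(12,80)),handle=((380,480),(260,330),(45,80)),grip=((270,358),(220,340),(20,70)),pan=((361,500),(220,370),(12,80))).items():
        p,_=sel(W,*a)
        if len(p)>2: print(n,len(p),rect(p),np.median(p,0).round(1),p[:,2].max().round(1))
E
```

```text
top
bench [ 4.484e+02  1.496e+02 -1.000e-01]
boxtop 5124 (array([753.1, -39.7]), array([240.1, 204.7]), 79.73) [749.  -36.7 150. ] 164.4
button 119 (array([674.8, -96.8]), array([33.7, 34. ]), 8.7) [674.8 -96.8 174.2] 177.9
shelf 1911 (array([568.3,  -6.3]), array([170. , 129.2]), 80.0) [560.8  -9.5  50. ] 56.3
guides 123 (array([578.7,  -7.3]), array([157.7, 103.3]), 79.97) [570.1 -74.1  62.9] 68.0
tray 620 (array([412.1, 291.9]), array([165.5, 110.6]), 7.32) [425.9 297.   23.6] 65.7
handle 92 (array([433.7, 294.7]), array([58.4, 12.5]), 7.58) [432.9 292.8  61.2] 65.7
grip 75 (array([333.5, 281.4]), array([46.7, 11.6]), 7.65) [330.8 280.8  46.4] 54.4
pan 571 (array([427.8, 293.9]), array([134. , 110.6]), 7.32) [430.6 301.7  23.6] 65.7
scene
bench [456.6 151.1   2. ]
boxtop 6689 (array([752. , -38.6]), array([243.4, 203.8]), 79.25) [763.6 -24.4 151.5] 164.9
button 147 (array([674.6, -93.2]), array([34.6, 36. ]), 40.99) [677.1 -91.9 175.1] 179.8
shelf 1458 (array([552.3,  -2.2]), array([174.9, 104.4]), 77.51) [551.8   4.5  52. ] 56.8
guides 183 (array([566.5,  -4.7]), array([160.1,  82.1]), 79.17) [565.9  59.3  64.1] 67.9
tray 1072 (array([413. , 293.4]), array([168.1, 111.1]), 7.5) [439.7 300.3  24.7] 67.1
handle 123 (array([436.9, 296.9]), array([61. , 12.2]), 7.36) [441.6 298.8  62.8] 67.1
grip 101 (array([333.5, 283.7]), array([47.5, 11.9]), 6.25) [338.  285.1  39.4] 54.8
pan 986 (array([428.4, 295.5]), array([136.2, 111.1]), 7.5) [444.5 302.4  24.2] 67.1
```

Request:
move_arm([
  {"x": 0.368, "y": -0.348, "z": -0.03, "spin": 17},
  {"x": 0.368, "y": -0.348, "z": -0.03, "spin": 17},
  {"x": 0.368, "y": -0.348, "z": -0.03, "spin": 17},
  {"x": 0.368, "y": -0.348, "z": -0.03, "spin": 17},
  {"x": 0.368, "y": -0.348, "z": -0.03, "spin": 17},
  {"x": 0.368, "y": -0.348, "z": -0.03, "spin": 17},
  {"x": 0.368, "y": -0.348, "z": -0.03, "spin": 17},
  {"x": 0.518, "y": -0.714, "z": 0.05, "spin": 17},
  {"x": 0.518, "y": -0.714, "z": 0.05, "spin": 17},
  {"x": 0.518, "y": -0.714, "z": 0.05, "spin": 17},
  {"x": 0.518, "y": -0.714, "z": 0.05, "spin": 17},
  {"x": 0.518, "y": -0.714, "z": 0.05, "spin": 17},
], gripper=0.1)

```text
clock: 2.7
eef_pos: [430.9, 145.9, 225.0]
eef_rot: [-180.0, -0.1, 7.5]
ft_force: [1.1, -0.5, 0.7]
opening: 46.6
grip_force: 0.0
```

```bash
cat >> h.py <<'E'
def rel(x,y,z,yaw):
    o=robot.get_obs();a=np.radians(o["eef_rot"][2]);d=np.array([x,y,z])-o["eef_pos"]
    s=(o["eef_rot"][2]-yaw+90)%180-90
    print("rel",np.round([d[0]*np.cos(a)+d[1]*np.sin(a),d[0]*np.sin(a)-d[1]*np.cos(a),-d[2]],1),"spin",round(s,1),"t",o["clock"],"at",o["eef_pos"].round(1),o["eef_rot"].round(1),"op",o["opening"].round(1),"F",o["ft_force"].round(1))
E
python3 -c "
from h import *
rel(434.5,295.5,150,7.4)"
```

```text
Traceback (most recent call last):
  File "h.py", line 19, in rel
    print("rel",np.round([d[0]*np.cos(a)+d[1]*np.sin(a),d[0]*np.sin(a)-d[1]*np.cos(a),-d[2]],1),"spin",round(s,1),"t",o["clock"],"at",o["eef_pos"].round(1),o["eef_rot"].round(1),"op",o["opening"].round(1),"F",o["ft_force"].round(1))
                                                                                                                                                                                       ^^^^^^^^^^^^^^^^^^
AttributeError: 'float' object has no attribute 'round'
```

Request:
move_arm([
  {"x": 0.023, "y": -0.148, "z": 0.075},
  {"x": 0.023, "y": -0.148, "z": 0.075},
  {"x": 0.023, "y": -0.148, "z": 0.075},
  {"x": 0.023, "y": -0.148, "z": 0.075},
  {"x": 0.023, "y": -0.148, "z": 0.075},
  {"x": 0.023, "y": -0.148, "z": 0.075},
])

```text
$.motion[0]: bad value
```

```bash
sed -i 's/o\["opening"\].round(1)/o["opening"]/' h.py
python3 - <<'E'
from h import *
rel(434.5,295.5,47,7.4)
for c in("top","scene"):
    im,d=read_camera(c);W=cloud(c,d)
    p,_=sel(W,(380,490),(250,340),(40,70));print(len(p),len(p)>3 and rect(p))
a=cv2.resize(im[190:320,300:480],None,fx=4,fy=4);cv2.imwrite("pics/s1.png",a[...,::-1])
E
```

```text
rel [  23.  -147.9  178. ] spin 0.1 t 2.7 at [430.9 145.9 225. ] [-1.8e+02 -1.0e-01  7.5e+00] op 46.583521487770064 F [ 1.1 -0.5  0.7]
93 (array([433.9, 294.7]), array([59.2, 12.6]), 8.04)
132 (array([436.2, 297. ]), array([63.7, 12.4]), 7.23)
```

View pics/s1.png

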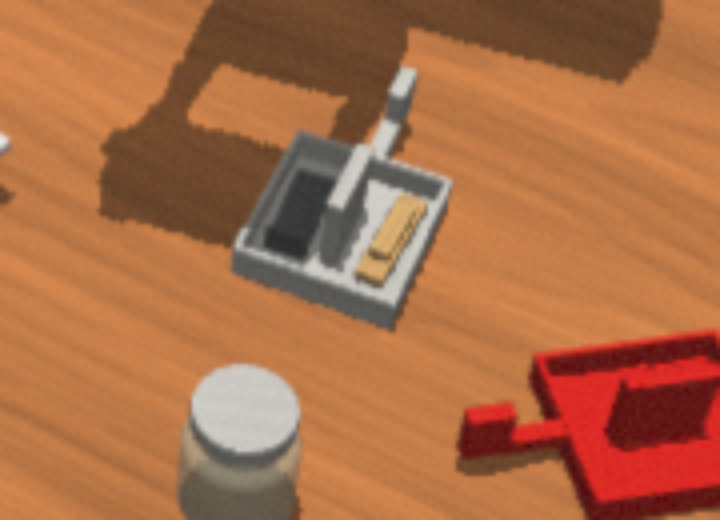

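The scene crop shows the tray from behind. Its handle is at crop (345,200), the dark bracket at (300,210), the wooden pull at (395,240) and the grip at (400,95). The last move was refused because spin was missing, so I'll resend it with spin included.

Request:
move_arm([
  {"x": 0.023, "y": -0.148, "z": 0.075, "spin": 0},
  {"x": 0.023, "y": -0.148, "z": 0.075, "spin": 0},
  {"x": 0.023, "y": -0.148, "z": 0.075, "spin": 0},
  {"x": 0.023, "y": -0.148, "z": 0.075, "spin": 0},
  {"x": 0.023, "y": -0.148, "z": 0.075, "spin": 0},
  {"x": 0.023, "y": -0.148, "z": 0.075, "spin": 0},
])

```text
clock: 3.55
eef_pos: [434.9, 292.6, 150.6]
eef_rot: [-180.0, -0.0, 7.4]
ft_force: [0.6, -0.0, -0.7]
opening: 46.9
grip_force: 0.0
```

Run:
```python
from h import *
rel(434.5,295.5,47,7.4)
```

```text
rel [-1.000e-01 -2.900e+00  1.036e+02] spin -0.0 t 3.55 at [434.9 292.6 150.6] [-180.    -0.     7.4] op 46.86553345487614 F [ 0.6 -0.  -0.7]
```

Request:
move_arm([
  {"x": 0, "y": -0.001, "z": 0, "spin": 0},
  {"x": 0, "y": -0.001, "z": 0.04, "spin": 0},
  {"x": 0, "y": -0.001, "z": 0.07, "spin": 0},
  {"x": 0, "y": -0.001, "z": 0.09, "spin": 0},
  {"x": 0, "y": -0.001, "z": 0.103, "spin": 0},
  {"x": 0, "y": -0.001, "z": 0.103, "spin": 0},
  {"x": 0, "y": -0.001, "z": 0.103, "spin": 0},
])

```text
clock: 4.42
eef_pos: [434.8, 294.7, 47.7]
eef_rot: [-180.0, -0.1, 7.4]
ft_force: [0.2, -0.7, 0.4]
opening: 47.0
grip_force: 0.0
```

Request:
move_arm([
  {"x": 0, "y": 0, "z": 0, "spin": 0},
  {"x": 0, "y": 0, "z": 0, "spin": 0},
  {"x": 0, "y": 0, "z": 0, "spin": 0},
  {"x": 0, "y": 0, "z": 0, "spin": 0},
  {"x": 0, "y": 0, "z": 0, "spin": 0},
  {"x": 0, "y": 0, "z": 0, "spin": 0},
], gripper=-1)

```text
clock: 5.18
eef_pos: [434.7, 294.8, 47.7]
eef_rot: [-180.0, -0.1, 7.4]
ft_force: [-1.8, 0.4, 9.0]
opening: 10.9
grip_force: 59.3
```

Run:
```python
from h import *
rel(434.5,295.5,47,7.4)
```

```text
rel [-0.2 -0.7  0.7] spin 0.0 t 5.175 at [434.7 294.8  47.7] [-1.8e+02 -1.0e-01  7.4e+00] op 10.938547800611696 F [-1.8  0.4  9. ]
```

Request:
move_arm([
  {"x": 0, "y": 0, "z": -0.015, "spin": 0},
  {"x": 0, "y": 0, "z": -0.04, "spin": 0},
  {"x": 0, "y": 0, "z": -0.07, "spin": 0},
  {"x": 0, "y": 0, "z": -0.1, "spin": 0},
  {"x": 0, "y": 0, "z": -0.115, "spin": 0},
  {"x": 0, "y": 0, "z": -0.12, "spin": 0},
  {"x": 0, "y": 0, "z": -0.12, "spin": 0},
])

```text
clock: 6.05
eef_pos: [434.1, 294.4, 166.6]
eef_rot: [180.0, 0.0, 7.5]
ft_force: [0.6, -0.3, -6.0]
opening: 10.9
grip_force: 59.1
```

Run:
```python
from h import *
rel(574.8,-7.2,167,-10.3)
```

```text
rel [100.3 317.3  -0.4] spin 17.8 t 6.05 at [434.1 294.4 166.6] [180.    0.    7.5] op 10.864759351327061 F [ 0.6 -0.3 -6. ]
```

Next I'll carry it in smooth steps of about 35 mm each.

Request:
move_arm([
  {"x": 0.005, "y": 0.015, "z": 0, "spin": 1},
  {"x": 0.014, "y": 0.045, "z": 0, "spin": 2.5},
  {"x": 0.025, "y": 0.08, "z": 0, "spin": 4.5},
  {"x": 0.037, "y": 0.117, "z": 0, "spin": 6.5},
  {"x": 0.049, "y": 0.155, "z": 0, "spin": 8.7},
  {"x": 0.061, "y": 0.193, "z": 0, "spin": 11},
  {"x": 0.073, "y": 0.231, "z": 0, "spin": 13},
  {"x": 0.083, "y": 0.263, "z": 0, "spin": 15},
  {"x": 0.092, "y": 0.29, "z": 0, "spin": 16.5},
  {"x": 0.098, "y": 0.31, "z": 0, "spin": 17.5},
  {"x": 0.1, "y": 0.317, "z": 0, "spin": 17.8},
  {"x": 0.1, "y": 0.317, "z": 0, "spin": 17.8},
])

```text
clock: 7.55
eef_pos: [574.4, -6.9, 166.6]
eef_rot: [-180.0, 0.0, -10.4]
ft_force: [0.2, -0.1, -5.7]
opening: 11.1
grip_force: 59.3
```

Run:
```python
from h import *
rel(574.8,-7.2,98,-10.3)
for c in("top","scene"):
    ds=[read_camera(c)[1] for _ in range(2)];im,_=read_camera(c);W=cloud(c,np.median(ds,0))
    p,_=sel(W,(400,660),(-80,80),(115,152));print(c,len(p),rect(p))
    for z in(58,): 
        p,_=sel(W,(400,645),(-120,130),(58,70));print(len(p),rect(p))
    cv2.imwrite(f"pics/{c}2.png",cv2.resize(im[90:260,200:460] if c=="top" else im[140:320,100:360],None,fx=3,fy=3)[...,::-1])
```

```text
rel [ 0.4  0.2 68.6] spin -0.1 t 7.55 at [574.4  -6.9 166.6] [-180.     0.   -10.4] op 11.05072705433807 F [ 0.2 -0.1 -5.7]
top 63 (array([572.9, -18.8]), array([86.9, 19.8]), 84.59)
34 (array([575.7,   1.2]), array([ 33.9, 167.4]), 12.46)
scene 1627 (array([557.7,  -6.9]), array([126. , 213.1]), 83.81)
116 (array([600.2,  10.6]), array([ 76.4, 166.8]), 16.8)
```

View pics/scene2.png

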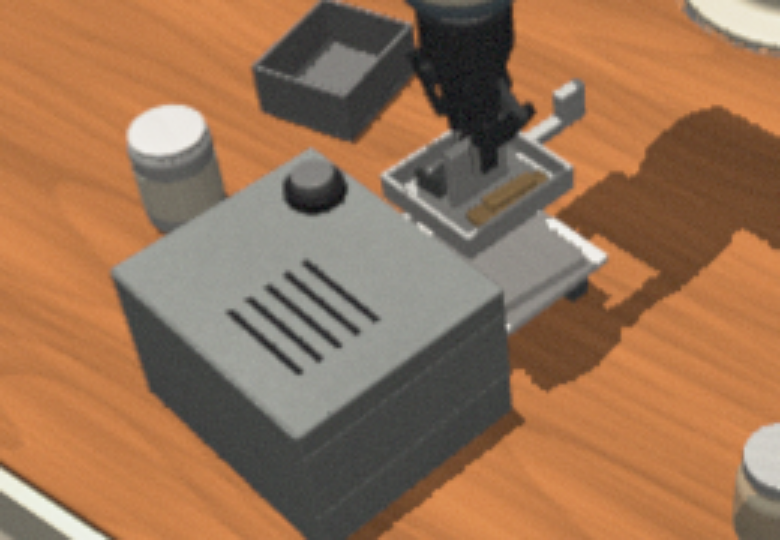

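View pics/top2.png

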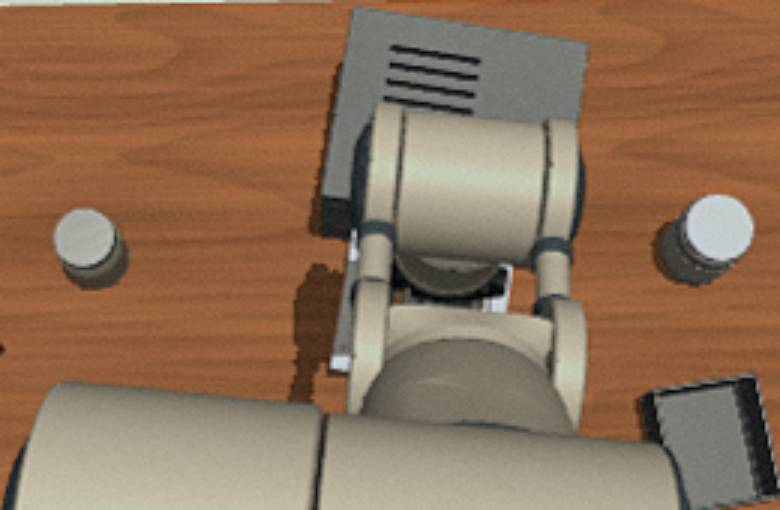

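The scene crop shows the tray held level at (475,185) over the shelf with both parts in it. In the top crop the arm hides the tray. I'll lower it gently, slowing near contact.

Request:
move_arm([
  {"x": 0, "y": 0, "z": 0.015, "spin": 0},
  {"x": 0, "y": 0, "z": 0.035, "spin": 0},
  {"x": 0, "y": 0, "z": 0.05, "spin": 0},
  {"x": 0, "y": 0, "z": 0.058, "spin": 0},
  {"x": 0, "y": 0, "z": 0.062, "spin": 0},
  {"x": 0, "y": 0, "z": 0.065, "spin": 0},
  {"x": 0, "y": 0, "z": 0.067, "spin": 0},
  {"x": 0, "y": 0, "z": 0.068, "spin": 0},
  {"x": 0, "y": 0, "z": 0.069, "spin": 0},
  {"x": 0, "y": 0, "z": 0.069, "spin": 0},
])

```text
clock: 9.1
eef_pos: [574.7, -6.8, 98.0]
eef_rot: [-180.0, -0.0, -10.3]
ft_force: [1.0, -0.1, -5.8]
opening: 11.0
grip_force: 59.3
```

Request:
move_arm([
  {"x": 0, "y": 0, "z": 0.0005, "spin": 0},
  {"x": 0, "y": 0, "z": 0.001, "spin": 0},
  {"x": 0, "y": 0, "z": 0.001, "spin": 0},
])

```text
clock: 9.48
eef_pos: [574.8, -6.8, 97.7]
eef_rot: [-180.0, -0.0, -10.3]
ft_force: [-3.7, 1.3, 8.4]
opening: 11.3
grip_force: 61.5
```

Request:
move_arm([
  {"x": 0, "y": 0, "z": 0, "spin": 0},
  {"x": 0, "y": 0, "z": 0, "spin": 0},
  {"x": 0, "y": 0, "z": 0, "spin": 0},
  {"x": 0, "y": 0, "z": 0, "spin": 0},
  {"x": 0, "y": 0, "z": -0.02, "spin": 0},
  {"x": 0, "y": 0, "z": -0.06, "spin": 0},
  {"x": 0, "y": 0, "z": -0.09, "spin": 0},
  {"x": 0, "y": 0, "z": -0.1, "spin": 0},
  {"x": 0, "y": 0, "z": -0.1, "spin": 0},
], gripper=0.0)

```text
clock: 10.6
eef_pos: [574.8, -6.8, 197.0]
eef_rot: [-180.0, -0.0, -10.3]
ft_force: [-0.1, -0.7, -1.0]
opening: 42.5
grip_force: 0.0
```

Request:
move_arm([
  {"x": -0.11, "y": 0, "z": 0, "spin": 0},
  {"x": -0.11, "y": 0, "z": 0, "spin": 0},
  {"x": -0.11, "y": 0, "z": 0, "spin": 0},
  {"x": -0.11, "y": 0, "z": 0, "spin": 0},
])

```text
clock: 11.1
eef_pos: [466.8, 12.9, 196.4]
eef_rot: [180.0, 0.0, -10.3]
ft_force: [0.2, 0.2, 1.3]
opening: 42.7
grip_force: 0.0
```

Run:
```python
from h import *
for c in("top","scene"):
    ds=[read_camera(c)[1] for _ in range(3)];im,_=read_camera(c);W=cloud(c,np.median(ds,0))
    for n,a in dict(handle=((530,640),(-40,40),(96,117)),grip=((420,500),(-40,60),(70,112)),grip2=((420,500),(-40,60),(70,104)),pan=((500,640),(-90,90),(68,117))).items():
        p,_=sel(W,*a);print(c,n,len(p),len(p)>3 and rect(p))
    cv2.imwrite(f"pics/{c}3.png",cv2.resize(im[90:260,200:460] if c=="top" else im[140:320,100:360],None,fx=3,fy=3)[...,::-1])
a=np.radians(10.3)
rel(653.5-193*np.cos(a),-21.5+193*np.sin(a),88,-10.3)
```

```text
top handle 0 False
top grip 17 (array([456.2,  15.5]), array([14.6,  8.5]), 48.03)
top grip2 16 (array([456.2,  15.5]), array([14.6,  8.5]), 48.03)
top pan 3 False
scene handle 166 (array([574.9,  -6.8]), array([16.2, 62.1]), 79.41)
scene grip 146 (array([477.1,  11.8]), array([14.9, 48.3]), 75.22)
scene grip2 144 (array([477.1,  11.8]), array([14.9, 48.3]), 75.22)
scene pan 768 (array([552.2, -12.1]), array([130.9, 110.5]), 80.04)
rel [ -3.1   0.4 108.8] spin -0.1 t 11.5 at [466.8  12.9 196.8] [-180.     0.   -10.4] op 42.210438961669944 F [ 0.6 -0.2  0.1]
```

View pics/scene3.png

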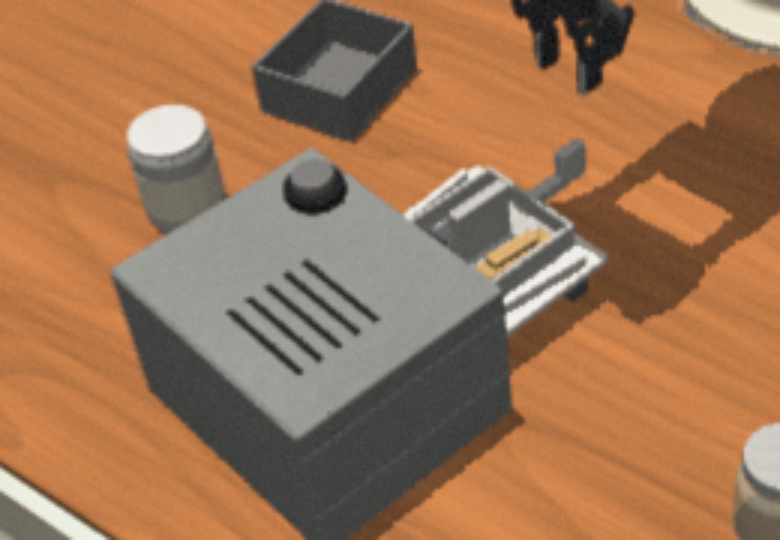

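The tray stands flat between the guide strips at crop (500,225), with the wooden pull visible in it and the grip at (570,158) facing the robot. I'll take the grip now.

Request:
move_arm([
  {"x": -0.003, "y": 0, "z": 0.04, "spin": 0},
  {"x": -0.003, "y": 0, "z": 0.075, "spin": 0},
  {"x": -0.003, "y": 0, "z": 0.098, "spin": 0},
  {"x": -0.003, "y": 0, "z": 0.107, "spin": 0},
  {"x": -0.003, "y": 0, "z": 0.107, "spin": 0},
  {"x": -0.003, "y": 0, "z": 0.107, "spin": 0},
])

```text
clock: 12.25
eef_pos: [464.1, 13.4, 90.8]
eef_rot: [-180.0, -0.1, -10.3]
ft_force: [-0.3, -0.7, -0.6]
opening: 42.6
grip_force: 0.0
```

Request:
move_arm([
  {"x": 0, "y": 0, "z": 0, "spin": 0},
  {"x": 0, "y": 0, "z": 0, "spin": 0},
  {"x": 0, "y": 0, "z": 0, "spin": 0},
  {"x": 0, "y": 0, "z": 0, "spin": 0},
  {"x": 0, "y": 0, "z": 0, "spin": 0},
  {"x": 0, "y": 0, "z": 0, "spin": 0},
], gripper=-1)

```text
clock: 13.0
eef_pos: [463.8, 13.5, 90.6]
eef_rot: [-180.0, -0.1, -10.3]
ft_force: [-1.4, 0.9, 10.0]
opening: 11.3
grip_force: 58.8
```

Run:
```python
from h import *
a=np.radians(10.3)
rel(653.5-51*np.cos(a),-21.5+51*np.sin(a),89,-10.3)
```

```text
rel [141.9   0.4   1.6] spin -0.0 t 13.0 at [463.8  13.5  90.6] [-1.80e+02 -1.00e-01 -1.03e+01] op 11.31887235006095 F [-1.4  0.9 10. ]
```

Request:
move_arm([
  {"x": 0.005, "y": 0, "z": -0.0005, "spin": 0},
  {"x": 0.015, "y": 0, "z": -0.0005, "spin": 0},
  {"x": 0.027, "y": 0, "z": -0.0005, "spin": 0},
  {"x": 0.039, "y": 0, "z": -0.0005, "spin": 0},
  {"x": 0.051, "y": 0, "z": -0.0005, "spin": 0},
  {"x": 0.063, "y": 0, "z": -0.0005, "spin": 0},
  {"x": 0.075, "y": 0, "z": -0.0005, "spin": 0},
  {"x": 0.085, "y": 0, "z": -0.0005, "spin": 0},
  {"x": 0.092, "y": 0, "z": -0.0005, "spin": 0},
  {"x": 0.095, "y": 0, "z": -0.0005, "spin": 0},
])

```text
clock: 14.25
eef_pos: [555.4, -3.3, 90.7]
eef_rot: [180.0, 0.2, -10.3]
ft_force: [-15.1, 2.6, 15.3]
opening: 10.6
grip_force: 60.0
```

Request:
move_arm([
  {"x": 0.0, "y": 0, "z": -0.001, "spin": 0},
  {"x": 0.002, "y": 0, "z": -0.001, "spin": 0},
  {"x": 0.005, "y": 0, "z": -0.001, "spin": 0},
  {"x": 0.01, "y": 0, "z": -0.001, "spin": 0},
  {"x": 0.015, "y": 0, "z": -0.001, "spin": 0},
])

```text
clock: 14.88
eef_pos: [572.2, -6.4, 91.4]
eef_rot: [180.0, -0.0, -10.3]
ft_force: [-1.3, 0.6, -3.2]
opening: 10.9
grip_force: 58.3
```

Run:
```python
from h import *
im,d=read_camera("scene");W=cloud("scene",d)
for n,a in dict(grip=((520,600),(-50,50),(70,112)),).items():
    p,_=sel(W,*a);print(n,len(p),len(p)>3 and rect(p))
p,_=sel(W,(480,650),(-100,100),(58,70));print(rect(p))
a=np.radians(10.3)
rel(653.5-51*np.cos(a),-21.5+51*np.sin(a),89,-10.3)
cv2.imwrite("pics/scene4.png",cv2.resize(im[140:320,100:360],None,fx=3,fy=3)[...,::-1])
```

```text
grip 157 (array([581.2,  -2.2]), array([30.7, 40.8]), 17.81)
(array([563.4,  -5.6]), array([158.1,  87.3]), 74.37)
rel [30.9  0.3  2.5] spin -0.1 t 14.925 at [572.9  -6.5  91.5] [-1.80e+02 -1.00e-01 -1.04e+01] op 11.349522575439778 F [ 1.4  0.  -3.8]
```

View pics/scene4.png

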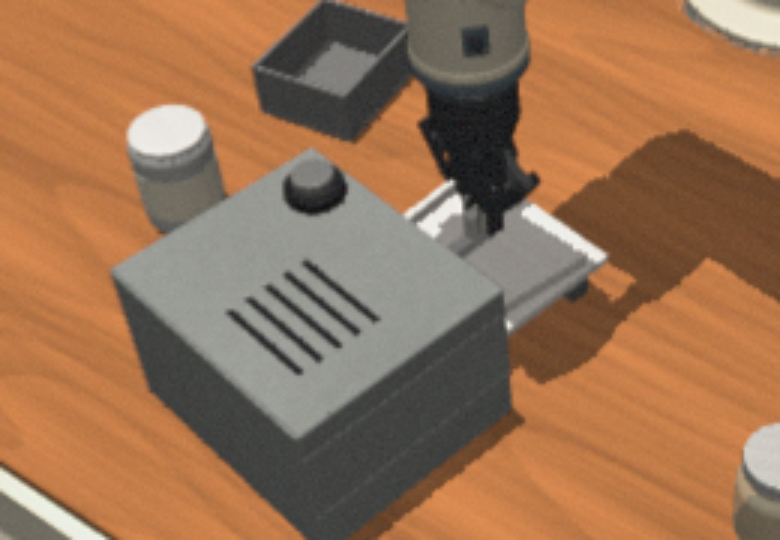

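The crop shows the tray mostly inside the opening, with the gripper holding the grip at (490,215). The force is low now, so I'll push toward the stop slowly.

Request:
move_arm([
  {"x": 0.005, "y": 0, "z": 0.0003, "spin": 0},
  {"x": 0.01, "y": 0, "z": 0.0003, "spin": 0},
  {"x": 0.015, "y": 0, "z": 0.0003, "spin": 0},
  {"x": 0.02, "y": 0, "z": 0.0003, "spin": 0},
  {"x": 0.024, "y": 0, "z": 0.0003, "spin": 0},
  {"x": 0.027, "y": 0, "z": 0.0003, "spin": 0},
  {"x": 0.027, "y": 0, "z": 0.0003, "spin": 0},
])

```text
clock: 15.8
eef_pos: [598.9, -11.2, 91.3]
eef_rot: [-180.0, -0.1, -10.3]
ft_force: [1.5, 0.5, -3.4]
opening: 11.1
grip_force: 58.4
```

Request:
move_arm([
  {"x": 0.001, "y": 0, "z": 0, "spin": 0},
  {"x": 0.002, "y": 0, "z": 0, "spin": 0},
  {"x": 0.003, "y": 0, "z": 0, "spin": 0},
  {"x": 0.003, "y": 0, "z": 0, "spin": 0},
])

```text
clock: 16.3
eef_pos: [601.3, -11.7, 91.2]
eef_rot: [180.0, -0.0, -10.3]
ft_force: [-2.1, -0.0, -2.4]
opening: 11.0
grip_force: 58.4
```

Request:
move_arm([
  {"x": 0.001, "y": 0, "z": 0.0002, "spin": 0},
  {"x": 0.002, "y": 0, "z": 0.0002, "spin": 0},
  {"x": 0.002, "y": 0, "z": 0.0002, "spin": 0},
])

```text
clock: 16.68
eef_pos: [603.0, -12.0, 90.9]
eef_rot: [180.0, 0.0, -10.3]
ft_force: [-4.3, 0.9, -0.7]
opening: 11.0
grip_force: 58.7
```

Request:
move_arm([
  {"x": 0.001, "y": 0, "z": 0.0002, "spin": 0},
  {"x": 0.001, "y": 0, "z": 0.0002, "spin": 0},
])

```text
clock: 16.92
eef_pos: [603.0, -12.0, 90.7]
eef_rot: [180.0, 0.1, -10.3]
ft_force: [-11.1, 1.1, 4.3]
opening: 11.1
grip_force: 59.4
```

Request:
move_arm([
  {"x": 0.001, "y": 0, "z": -0.0003, "spin": 0},
  {"x": 0.001, "y": 0, "z": -0.0003, "spin": 0},
])

```text
clock: 17.18
eef_pos: [603.0, -12.0, 90.7]
eef_rot: [180.0, 0.3, -10.3]
ft_force: [-15.8, 2.1, 3.6]
opening: 10.5
grip_force: 59.4
```

Request:
move_arm([
  {"x": 0, "y": 0, "z": 0, "spin": 0},
  {"x": 0, "y": 0, "z": 0, "spin": 0},
  {"x": 0, "y": 0, "z": 0, "spin": 0},
  {"x": 0, "y": 0, "z": 0, "spin": 0},
], gripper=0.0)

```text
clock: 17.68
eef_pos: [605.5, -12.4, 91.2]
eef_rot: [-180.0, -0.0, -10.3]
ft_force: [0.0, 0.6, 0.0]
opening: 42.6
grip_force: 0.0
```

Request:
move_arm([
  {"x": -0.002, "y": 0, "z": -0.03, "spin": 0},
  {"x": -0.002, "y": 0, "z": -0.09, "spin": 0},
  {"x": -0.002, "y": 0, "z": -0.15, "spin": 0},
  {"x": -0.002, "y": 0, "z": -0.15, "spin": 0},
  {"x": -0.12, "y": 0, "z": -0.15, "spin": 0},
  {"x": -0.12, "y": 0, "z": -0.15, "spin": 0},
  {"x": -0.12, "y": 0, "z": -0.15, "spin": 0},
  {"x": -0.12, "y": 0, "z": -0.15, "spin": 0},
])

```text
clock: 18.68
eef_pos: [487.6, 9.1, 241.2]
eef_rot: [-180.0, -0.0, -10.3]
ft_force: [0.7, -0.6, -0.3]
opening: 42.8
grip_force: 0.0
```

Run:
```python
from h import *
for c in("scene","top"):
    ds=[read_camera(c)[1] for _ in range(3)];W=cloud(c,np.median(ds,0));im,_=read_camera(c)
    p,_=sel(W,(560,650),(-50,40),(72,112));print(c,"grip",len(p),len(p)>3 and rect(p))
    if c=="scene":
        p,_=sel(W,(650,700),(-120,-60),(165,190));print("button",rect(p),np.percentile(p[:,2],[50,80,95]))
        cv2.imwrite("pics/scene5.png",cv2.resize(im[140:320,100:360],None,fx=3,fy=3)[...,::-1])
rel(675,-96,230,-10.3)
```

```text
scene grip 102 (array([606.1, -11.6]), array([13.8, 31.4]), 77.58)
button (array([676.7, -94.6]), array([38.4, 36.2]), 13.0) [175.07755066 176.32544761 177.14625982]
top grip 0 False
rel [203.4  69.7  10.9] spin -0.1 t 19.075 at [487.4   9.1 240.9] [180.    0.  -10.4] op 42.80137180063248 F [ 0.2 -0.1 -0.6]
```

View pics/scene5.png

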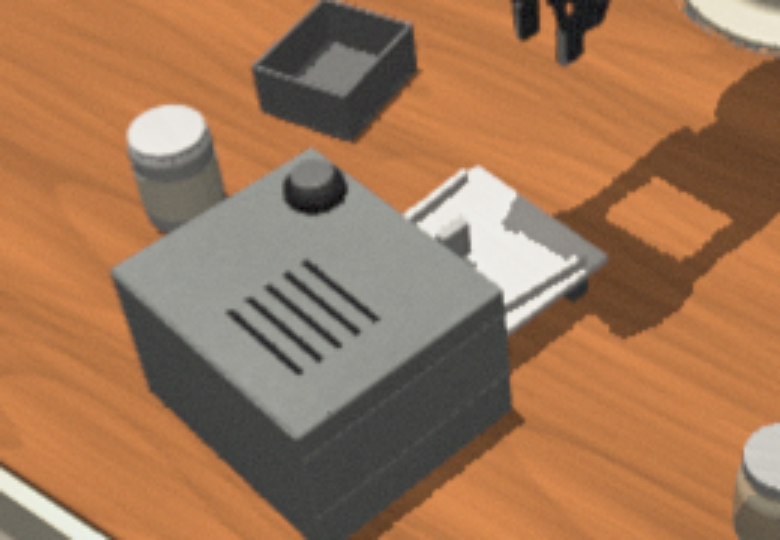

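The tray looks home: only the grip shows outside the mouth, at crop (450,230), and the measured grip position matches the expected one within 1 mm. Next is the button.

Request:
move_arm([
  {"x": 0.204, "y": 0.07, "z": -0.01, "spin": 0},
  {"x": 0.204, "y": 0.07, "z": -0.01, "spin": 0},
  {"x": 0.204, "y": 0.07, "z": -0.01, "spin": 0},
  {"x": 0.204, "y": 0.07, "z": -0.01, "spin": 0},
  {"x": 0.204, "y": 0.07, "z": -0.01, "spin": 0},
  {"x": 0.204, "y": 0.07, "z": 0.01, "spin": 0},
  {"x": 0.204, "y": 0.07, "z": 0.03, "spin": 0},
  {"x": 0.204, "y": 0.07, "z": 0.04, "spin": 0},
  {"x": 0.204, "y": 0.07, "z": 0.04, "spin": 0},
], gripper=-1)

```text
clock: 20.2
eef_pos: [674.7, -96.0, 200.7]
eef_rot: [-180.0, 0.1, -10.3]
ft_force: [-0.0, 0.3, -0.4]
opening: 0.3
grip_force: 0.0
```

Run:
```python
from h import *
rel(675,-96,187,-10.3)
```

```text
rel [ 0.3 -0.  13.7] spin -0.0 t 20.2 at [674.7 -96.  200.7] [-1.80e+02  1.00e-01 -1.03e+01] op 0.3374757613571994 F [-0.   0.3 -0.4]
```

Request:
move_arm([
  {"x": 0, "y": 0, "z": 0.004, "spin": 0},
  {"x": 0, "y": 0, "z": 0.007, "spin": 0},
  {"x": 0, "y": 0, "z": 0.01, "spin": 0},
  {"x": 0, "y": 0, "z": 0.012, "spin": 0},
  {"x": 0, "y": 0, "z": 0.013, "spin": 0},
  {"x": 0, "y": 0, "z": 0.013, "spin": 0},
])

```text
clock: 20.95
eef_pos: [675.4, -96.4, 188.3]
eef_rot: [-180.0, -0.0, -10.3]
ft_force: [0.4, 0.5, 2.6]
opening: 0.2
grip_force: 1.6
```

Request:
move_arm([
  {"x": 0, "y": 0, "z": 0.001, "spin": 0},
  {"x": 0, "y": 0, "z": 0.001, "spin": 0},
])

```text
clock: 21.2
eef_pos: [675.4, -96.3, 187.1]
eef_rot: [-180.0, -0.0, -10.3]
ft_force: [1.1, 0.0, 3.3]
opening: -0.1
grip_force: 1.9
```

Request:
move_arm([
  {"x": 0, "y": 0, "z": 0.001, "spin": 0},
  {"x": 0, "y": 0, "z": 0.002, "spin": 0},
  {"x": 0, "y": 0, "z": 0.002, "spin": 0},
])

```text
clock: 21.58
eef_pos: [675.4, -96.3, 185.1]
eef_rot: [-180.0, -0.0, -10.3]
ft_force: [1.7, 0.6, 4.7]
opening: -0.1
grip_force: 2.3
```

Request:
move_arm([
  {"x": 0, "y": 0, "z": 0.001, "spin": 0},
  {"x": 0, "y": 0, "z": 0.001, "spin": 0},
])

```text
clock: 21.82
eef_pos: [675.4, -96.4, 184.7]
eef_rot: [180.0, -0.0, -10.3]
ft_force: [-1.3, 1.6, 9.9]
opening: -0.1
grip_force: 5.3
```

Request:
move_arm([
  {"x": 0, "y": 0, "z": 0.001, "spin": 0},
  {"x": 0, "y": 0, "z": 0.001, "spin": 0},
])

```text
clock: 22.08
eef_pos: [675.5, -96.4, 184.5]
eef_rot: [180.0, -0.1, -10.3]
ft_force: [-3.8, 1.5, 20.5]
opening: 0.2
grip_force: 10.1
```

Request:
move_arm([
  {"x": 0, "y": 0, "z": -0.02, "spin": 0},
  {"x": 0, "y": 0, "z": -0.06, "spin": 0},
  {"x": 0, "y": 0, "z": -0.09, "spin": 0},
  {"x": -0.2, "y": 0, "z": -0.09, "spin": 0},
  {"x": -0.2, "y": 0, "z": -0.09, "spin": 0},
  {"x": -0.2, "y": 0, "z": -0.09, "spin": 0},
  {"x": -0.2, "y": 0, "z": -0.09, "spin": 0},
  {"x": -0.2, "y": 0, "z": -0.09, "spin": 0},
])

```text
clock: 23.08
eef_pos: [478.4, -60.4, 273.3]
eef_rot: [180.0, -0.0, -10.3]
ft_force: [0.7, -0.8, 0.0]
opening: -0.4
grip_force: 0.0
```

Run:
```python
from h import *
ds=[read_camera("scene")[1] for _ in range(3)];W=cloud("scene",np.median(ds,0))
p,_=sel(W,(560,650),(-50,40),(72,112));print("grip",len(p),rect(p))
p,_=sel(W,(650,700),(-120,-60),(165,190));print("button",rect(p),np.percentile(p[:,2],[50,80,95]))
rel(600,0,200,-10.3)
```

```text
grip 102 (array([604.4, -11.6]), array([13.2, 31.8]), 77.5)
button (array([675.9, -95.4]), array([37.3, 46.7]), 3.67) [174.89127829 176.21803262 177.05163289]
rel [107.2 -81.3  73. ] spin -0.1 t 23.225 at [479.9 -60.7 273. ] [180.   -0.  -10.4] op -0.1524056018941007 F [ 0.5  0.1 -0.5]
```

```bash
python3 -c "
from rig import robot
print(robot.hand_in())"
```

```text
the job is handed in; nothing more can be done
None
```

I set the tray on the shelf, slid it home against the stop, pressed the start button to its end and let it spring back, then handed the job in at about 23 s; no verdict was returned, and I did not look inside the box at the end to check the two parts.

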